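# Load the sample bottles into the incubator carrier

## Robot

A 6-joint arm with a two-finger parallel gripper is mounted at the origin on the work surface. World frame = base frame: x ahead of the robot, y to its left, z up, the work surface at z = 0. Lengths are in m, angles in rad, forces in N, time in s.
With the tool pointing down it reaches from about 0.3 to 0.75 m from the base axis. Payload 8.5 kg.
Tool frame: the origin (TCP) lies midway between the tips of the shut fingers; the grasp point (between the pads) lies bot.grasp_offset behind it (bot.grasp_offset is the distance from the TCP to the grasp point, in m); z points along the fingers, y is the line along which they close (so a half turn about z gives the same grasp; the last joint's range is limited). The gripper opens to 85 mm and grips with 20 to 120 N. Pads are 22 mm wide; open, the fingers measure 114 mm over their backs; the gripper's body (76 mm by 85 mm) begins 54 mm behind the grasp point. The pads swing forward as they close: fully open they stand 13 mm farther back than shut.
Start: joints at [-1.419, 0.381, 1.297, -0, 1.464, -0.215], TCP at [0.197, -0.513, 0.231] pointing down, gripper open.
Joint ranges: [-3.11, 3.11], [-0.89, 2.33], [0.22, 2.48], [-1.42, 4.56], [0.17, 2.85], [-2.88, 2.88]. Speed limits (rad/s): [2.39, 2.39, 3.14, 3.14, 3.14, 3.14].

## Interface

Orientations are given as a 3x3 rotation matrix whose columns are the frame's x, y, z axes.
In Python, from bench import bot gives the robot as it stands. The module is installed in compiled form; this text tells all that it offers.
- The arm moves only by the tool move_arm, never from a script. Its argument "deltas" is a list of rows, each an object with "offset": the shift along the tool's x, y, z in mm, a list of three; "turn": the turn about the tool's z in degrees; "gripper": the opening, from 0 (shut) to 1 (fully open). In form: [{"offset": [x, y, z], "turn": turn, "gripper": gripper}, ...]. A call has exactly 5 rows; each row shifts and turns the commanded pose from where the row before left it, along the tool's axes as they then stand; what a row does not reach is not made up. A row lasts 1/10 s, in which the tool goes at most 50 mm and 8.59 degrees, less where a joint would pass 70% of its speed; a pose out of reach is approached as far as the arm can. A call with a gripper value outside its range is refused whole. The fingers move at their own pace and stop on an object; "newtons" is the grip in N (left out, the last holds). Time passes only in rows, so rows that do not move let the fingers close, or fill a call up. It gives the time, the measured TCP pose, the force, the opening and the grip force at its end, in the units of the state.
- bot.read_state(): the state, without advancing time (a new reading comes with each control period).
- bot.snapshot(name): name is "side" or "top"; returns a dict with "pixels" (420x560x3 uint8, red, green, blue), "z_map" (420x560 float32, m along the optical axis (not along the pixel's ray), 0 where there is no reading), "fx", "fy", "cx", "cy" (pixels), "k1" (the pictures are not rectified: a ray, as slopes to the right and down, at radius r is drawn at 1 + k1 r^2 times it, then the intrinsics apply), "T" (4x4, takes a point from camera to world coordinates). Camera axes: x right, y down, z forward; pixel columns grow to the right and rows downward; lengths in m; the calibration is good to about 2 mm. A picture is of the moment at which its call begins.
- bot.close_job(): hands the job in; it is judged then, once.
The state is a dict: "time": time; "qpos": joint angles; "qd": joint speeds; "joint_efforts": joint torques, N m; "ee_pos": TCP position; "ee_rot": TCP orientation; "contact_force": force on the tool from outside, world axes, zero at the start; "ft_torque": the same for the moment, N m; "width": finger opening in m; "finger_force": force on a finger pad.
Only numpy, scipy, OpenCV 4.12 (cv2) and the standard library are available. Lean on these libraries where they do the work, as an engineer would, in place of code of your own. Each camera call takes 0.05 s, during which the arm holds its last target. There are 200 camera calls.

## Task

Put the two stoppered sample bottles that stand loose on the bench into the two empty round pockets of the white carrier block, one bottle to a pocket, standing upright on the pocket floor. Keep the bottles upright on the way and leave the bottle that is already in the carrier in its pocket. The screw-capped jar, the flasks and the rest of the glassware do not belong in the carrier.

Things in the scene. Friction and masses are not known exactly. Their poses are not given: they have to be found in the camera images.
- bottle_a_center (a point): Stoppered sample bottle: clear glass, straight round body 44 mm in diameter up to 62 mm, a plain paper label band round it, a sloping shoulder, a 20 mm neck and a white flat-topped glass stopper 28 mm across (fixed in the neck); 95 mm tall, 0.1 to 0.2 kg. The point is on its axis, half-way up (47.5 mm above its underside); z is up along its axis. One of the two on the bench.
- bottle_b_center (a point): Stoppered sample bottle: clear glass, straight round body 44 mm in diameter up to 62 mm, a plain paper label band round it, a sloping shoulder, a 20 mm neck and a white flat-topped glass stopper 28 mm across (fixed in the neck); 95 mm tall, 0.1 to 0.2 kg. The point is on its axis, half-way up (47.5 mm above its underside); z is up along its axis. The other of the two on the bench.
- bottle_c_center (a point): Stoppered sample bottle: clear glass, straight round body 44 mm in diameter up to 62 mm, a plain paper label band round it, a sloping shoulder, a 20 mm neck and a white flat-topped glass stopper 28 mm across (fixed in the neck); 95 mm tall, 0.1 to 0.2 kg. The point is on its axis, half-way up (47.5 mm above its underside); z is up along its axis. This one already stands in one of the carrier's three pockets (any of them) and stays there.
- carrier: Carrier block, white plastic, fixed to the bench: 262 mm long (its x axis), 88 mm wide (its y axis), 28 mm high, origin at the centre of its underside. Three round pockets in a row, 62 mm in diameter, 22 mm deep (pocket floor 6 mm above the bench), centres at x = -82, 0 and +82 mm, y = 0 in its frame. One pocket is taken by a bottle; each empty one shows a thin dark pad on its floor.
Mind the look-alikes: they are no part of the job. What is shaped like the part that bears bottle_a_center but red is not meant. Leave any black look-alike of the part that bears bottle_b_center alone.

How it is judged:
At the end, for the whole second after the job is handed in: All three stoppered bottles stand at rest in the carrier, each in a pocket of its own: centre within 22 mm of the carrier's long axis and within 105 mm of its middle along it, centre 45 to 60 mm above the carrier's underside (standing on the pocket floor gives 53.5 mm), upright within 0.17 rad (x of bottle_a_center in the frame of carrier between -0.105 and 0.105 m and y of bottle_a_center in the frame of carrier between -0.022 and 0.022 m and z of bottle_a_center in the frame of carrier between 0.045 and 0.06 m and angle between each of bottle_a_center, bottle_b_center, bottle_c_center's own z axis and vertical below 0.17 rad and linear speed of each of bottle_a, bottle_b, bottle_c below 0.03 m/s and x of bottle_b_center in the frame of carrier between -0.105 and 0.105 m and y of bottle_b_center in the frame of carrier between -0.022 and 0.022 m and z of bottle_b_center in the frame of carrier between 0.045 and 0.06 m and x of bottle_c_center in the frame of carrier between -0.105 and 0.105 m and y of bottle_c_center in the frame of carrier between -0.022 and 0.022 m and z of bottle_c_center in the frame of carrier between 0.045 and 0.06 m); the robot touches nothing.
It fails at once if A sample bottle is tipped over (more than 0.7 rad from upright) (angle between any of bottle_a_center, bottle_b_center, bottle_c_center's own z axis and vertical above 0.7 rad).
It fails at once if The bottle already in the carrier is lifted out of its pocket (z of bottle_c_center in the frame of carrier above 0.075 m).
It also fails if it takes over 64 s, if anything falls off the work surface, if the arm or the gripper's body presses on something with over 40 N, if the wrist force passes 120 N, or if a joint passes its speed limit or range.

## Working session

There is one attempt and no reset: what is moved stays moved. The work goes in short steps, Python scripts to look and compute and a tool call to move; the robot and the scene stay as the last step left them, time stands still between calls to the robot, and variables do not carry over. Pictures are saved under pics/ and viewed, at most 10 in all, crops included, and the job is handed in when it is done.

Besides the shell and the picture viewer there is one more tool, called after "Emit:" by a JSON object that holds its "op" and its "data", one argument or row to a line. move_arm: Moves the arm, as the interface text tells. Its arguments: {"type":"object","properties":{"deltas":{"type":"array","items":{"type":"object","properties":{"offset":{"type":"array","items":{"type":"number"}},"turn":{"type":"number"},"gripper":{"type":"number"}}}},"newtons":{"type":"number"}},"required":["deltas"]}

```bash
mkdir -p pics; cat > h.py <<'E'
import numpy as np, cv2
from bench import bot
def ray(s,u,v):
    x=(u-s["cx"])/s["fx"]; y=(v-s["cy"])/s["fy"]; X,Y=x,y
    for _ in range(20):
        f=1+s["k1"]*(X*X+Y*Y); X,Y=x/f,y/f
    return np.stack([X,Y,np.ones_like(X)],-1)
def onplane(s,u,v,z):
    d=ray(s,np.float64(u),np.float64(v))@s["T"][:3,:3].T; o=s["T"][:3,3]
    return o+d*((z-o[2])/d[...,2:3])
def bydepth(s,u,v,Z):
    return (ray(s,np.float64(u),np.float64(v))*np.asarray(Z)[...,None])@s["T"][:3,:3].T+s["T"][:3,3]
def cloud(s):
    v,u=np.mgrid[0:420,0:560]
    return bydepth(s,u,v,s["z_map"])
E
python3 - <<'E'
from h import *
for n in("top","side"):
    s=bot.snapshot(n); np.save(f"{n}.npy",s,allow_pickle=True)
    cv2.imwrite(f"pics/{n}0.png",s["pixels"][...,::-1]); print(n,s["fx"],s["k1"],s["T"].round(3).tolist(),(s["z_map"]>0).mean())
st=bot.read_state(); print(bot.grasp_offset,st["ee_rot"],st["width"],st["time"])
E
```

```text
top 425.1344377868908 -0.07317395753699393 [[0.005, -0.988, 0.153, 0.372], [-1.0, -0.004, 0.004, 0.003], [-0.003, -0.153, -0.988, 0.915], [0.0, 0.0, 0.0, 1.0]] 0.9961267006802721
side 475.03181139685034 -0.10933993203191454 [[-0.774, -0.327, 0.542, -0.132], [-0.633, 0.403, -0.661, 0.756], [-0.002, -0.855, -0.519, 0.65], [0.0, 0.0, 0.0, 1.0]] 0.9961267006802721
0.0187 [[ 9.33485457e-01  3.58615214e-01 -1.72908257e-04]
 [ 3.58615122e-01 -9.33484585e-01  1.31319101e-03]
 [ 3.09523083e-04 -1.28785223e-03 -9.99999123e-01]] 0.08527356790300361 0.1
```

View pics/top0.png

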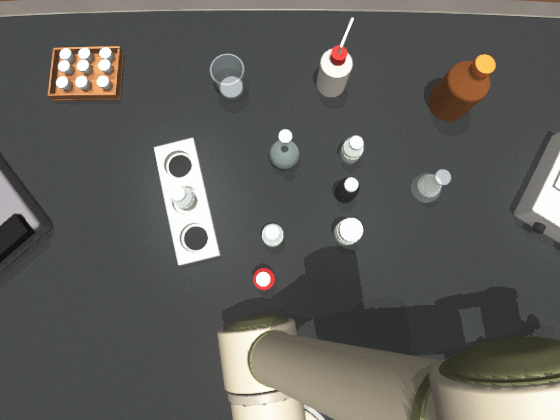

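View pics/side0.png

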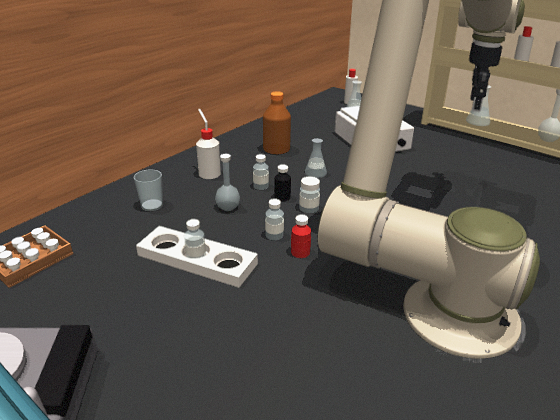

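The top view shows the loose clear bottles at about (272,235) and (352,150). The carrier is at about (187,200) with its middle pocket taken and empty pockets near (180,164) and (196,237). Look-alikes are black at (347,188), red at (264,279) and the jar at (348,231). In the side view the stoppers are at about (274,204) for A, (261,159) for B and (193,226) for C.

```bash
cat > m.py <<'E'
from h import *
S={n:np.load(n+".npy",allow_pickle=True).item() for n in("top","side")}
def blob(s,u,v,thr,r=14):
    g=cv2.cvtColor(s["pixels"],cv2.COLOR_RGB2GRAY); m=np.zeros_like(g)
    m[v-r:v+r+1,u-r:u+r+1]=(g[v-r:v+r+1,u-r:u+r+1]>thr)
    n,l,st,c=cv2.connectedComponentsWithStats(m)
    k=1+np.argmax(st[1:,4]); return c[k],st[k],l==k
def tri(p,q):
    a,b=S["top"],S["side"]; o1,o2=a["T"][:3,3],b["T"][:3,3]
    d1=a["T"][:3,:3]@ray(a,*np.float64(p)); d2=b["T"][:3,:3]@ray(b,*np.float64(q))
    t=np.linalg.lstsq(np.c_[d1,-d2],o2-o1,rcond=None)[0]
    P,Q=o1+t[0]*d1,o2+t[1]*d2; return (P+Q)/2,np.linalg.norm(P-Q)
if __name__=="__main__":
    for nm,p,q in(("A",(272,231),(274,205)),("B",(355,143),(261,159)),("C",(180,192),(193,226)),("black",(351,183),(283,170))):
        c1,s1,m1=blob(S["top"],*p,215,10); c2,s2,m2=blob(S["side"],*q,190,9)
        P,e=tri(c1,c2); 
        D=[np.median(cloud(S[n])[m],0).round(3) for n,m in(("top",m1),("side",m2))]
        print(nm,c1.round(1),s1,c2.round(1),s2,P.round(4),round(e,4),D,onplane(S["top"],*c1,.095).round(3))
    # scene points 
    C=cloud(S["top"]); 
    for n in S:
        C=cloud(S[n]); g=S[n]["pixels"].min(2)
        m=(abs(C[...,2]-.028)<.006)&(g>140)&(C[...,0]>.25)&(C[...,0]<.65)&(C[...,1]>.05)&(C[...,1]<.4)
        m=cv2.morphologyEx(m.astype(np.uint8),cv2.MORPH_OPEN,np.ones((2,2)))
        k,l,st,_=cv2.connectedComponentsWithStats(m); m=l==1+np.argmax(st[1:,4])
        print(n,m.sum(),"z",np.percentile(C[m][:,2],[10,50,90]).round(4))
        v,u=np.nonzero(m); X=onplane(S[n],u,v,.028)[:,:2]
        r=cv2.minAreaRect((X*1000).astype(np.float32)); print(r)
E
python3 m.py
python3 - <<'E'
import cv2
a=cv2.imread('pics/top0.png')[125:295,140:390];b=cv2.imread('pics/side0.png')[145:285,130:340]
import numpy as np
a=cv2.resize(a,(800,544),interpolation=2); cv2.imwrite('pics/ca.png',a)
cv2.imwrite('pics/cb.png',cv2.resize(b,(800,533),interpolation=2))
E
```

```text
A [272.1 233.5] [262 225  21  17 308] [273.9 201.6] [269 199  11   6  57] [0.4539 0.0143 0.0918] 0.0031 [array([0.453, 0.014, 0.093]), array([0.454, 0.018, 0.094])] [0.452 0.013 0.095]
B [354.1 145. ] [345 136  18  18 243] [260.1 156.2] [256 154   9   5  36] [ 0.6324 -0.1489  0.0948] 0.0036 [array([ 0.633, -0.152,  0.093]), array([ 0.636, -0.15 ,  0.094])] [ 0.631 -0.15   0.095]
C [179.5 191.7] [170 182  21  21 397] [192.4 222.5] [186 219  13   8  74] [0.5343 0.1971 0.0936] 0.0001 [array([0.535, 0.199, 0.074]), array([0.527, 0.203, 0.1  ])] [0.534 0.197 0.095]
black [351. 184.] [345 177  13  14 146] [282.4 166.9] [278 165  10   5  41] [ 0.5521 -0.1424  0.0904] 0.0003 [array([ 0.551, -0.142,  0.095]), array([ 0.549, -0.138,  0.093])] [ 0.551 -0.142  0.095]
top 2904 z [0.0248 0.028  0.0302]
((528.1796264648438, 196.82763671875), (261.465087890625, 88.04032135009766), 14.509209632873535)
side 1567 z [0.0242 0.0266 0.0283]
((523.4133911132812, 204.66685485839844), (262.2320251464844, 89.18026733398438), 14.649491310119629)
```

View pics/ca.png

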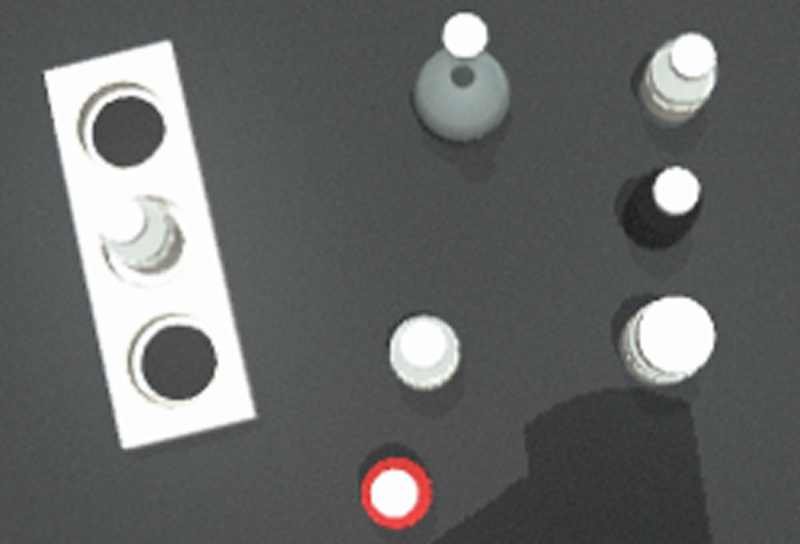

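View pics/cb.png

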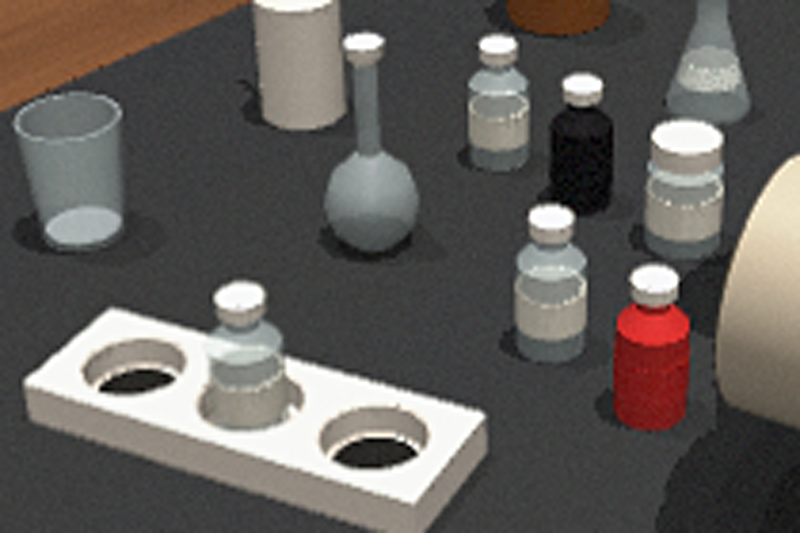

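The crops confirm the layout. Stoppers in the top image lie at about (272.5,231.6) for A and (356.6,142.2) for B. My first blobs bled into the shoulders, so I'll tighten them and triangulate the carrier corners.

```bash
python3 - <<'E'
from m import *
for thr in(240,250):
  for nm,p,q in(("A",(272,231),(274,203)),("B",(356,142),(260,157)),("C",(178,192),(193,224))):
    c1,s1,_=blob(S["top"],*p,thr,8); c2,s2,_=blob(S["side"],*q,215 if thr==250 else 200,9)
    P,e=tri(c1,c2); print(thr,nm,c1.round(1),s1[2:],c2.round(1),s2[2:],P.round(4),round(e,4),onplane(S["top"],*c1,.095).round(4))
# carrier corners (top face)
gt=cv2.cvtColor(S["top"]["pixels"],7);gs=cv2.cvtColor(S["side"]["pixels"],7)
t0=[(154.,147.),(194.,138.),(218.5,255.),(178.,265.)]   # by eye from crop
s0=[(158.9,226.4),(137.3,244.7),(238.5,279.),(257.3,253.2)]
cr=(3,30,0.01)
f=lambda g,p:cv2.cornerSubPix(g,np.float32(p).reshape(-1,1,2),(5,5),(-1,-1),cr).reshape(-1,2)
T=f(gt,t0);Q=f(gs,s0);print(T.round(1).tolist(),Q.round(1).tolist())
# world match: top TL=far-left(+x,+y), TR=far right(+x,-y), BR=near right, BL=near left
print(onplane(S["top"],T[:,0],T[:,1],.028).round(3).tolist()); print(onplane(S["side"],Q[:,0],Q[:,1],.028).round(3).tolist())
# dark pads in top
for p in((180,165),(196,238)):
    m=np.zeros_like(gt);r=17;m[p[1]-r:p[1]+r,p[0]-r:p[0]+r]=gt[p[1]-r:p[1]+r,p[0]-r:p[0]+r]<70
    n,l,st,c=cv2.connectedComponentsWithStats(m);k=1+np.argmax(st[1:,4]);print("pad",c[k].round(1),st[k],onplane(S["top"],*c[k],.006).round(4), np.median(cloud(S["top"])[l==k],0).round(4))
st=bot.read_state();print(st["ee_pos"],st["time"])
E
```

```text
240 A [271.7 232. ] [ 14  15 159] [274.1 201.7] [11  6 54] [0.4554 0.0143 0.0913] 0.0003 [0.4551 0.0143 0.095 ]
240 B [356.1 142. ] [ 13  13 131] [260.1 156.5] [ 9  4 33] [ 0.6391 -0.1548  0.0903] 0.0009 [ 0.6372 -0.1542  0.095 ]
240 C [176.6 191.2] [ 17  17 221] [192.6 222.5] [12  8 71] [0.5329 0.2007 0.0967] 0.0044 [0.535  0.2026 0.095 ]
250 A [271.8 232. ] [ 14  13 135] [274.1 201.7] [11  6 52] [0.4555 0.0141 0.0911] 0.0 [0.4551 0.014  0.095 ]
250 B [355.9 141.8] [ 13  12 111] [260.1 156.4] [ 9  4 31] [ 0.6391 -0.1544  0.0908] 0.0003 [ 0.6376 -0.1537  0.095 ]
250 C [176.4 191.1] [ 17  16 199] [192.6 222.6] [12  6 64] [0.5329 0.2009 0.0968] 0.0051 [0.5353 0.2031 0.095 ]
[[153.1999969482422, 147.10000610351562], [192.60000610351562, 137.0], [219.60000610351562, 254.8000030517578], [177.89999389648438, 264.8999938964844]] [[158.6999969482422, 225.3000030517578], [135.5, 244.6999969482422], [238.5, 277.20001220703125], [257.1000061035156, 253.3000030517578]]
[[0.646, 0.275, 0.028], [0.669, 0.189, 0.028], [0.414, 0.123, 0.028], [0.392, 0.21, 0.028]]
[[0.667, 0.191, 0.028], [0.646, 0.276, 0.028], [0.39, 0.213, 0.028], [0.413, 0.127, 0.028]]
pad [179. 156.] [179 156   1   1   1] [0.6323 0.2223 0.006 ] [0.6317 0.2218 0.0083]Traceback (most recent call last):
  File "<stdin>", line 18, in <module>
    return _wrapfunc(a, 'argmax', axis=axis, out=out, **kwds)
    return bound(*args, **kwds)
ValueError: attempt to get argmax of an empty sequence
```

Both views agree on the carrier: centre (0.530,0.200), long axis at 14.5°, top at about 28 mm. That puts the pockets at (0.609,0.2205) and (0.4505,0.1795). Bottle A is at (0.455,0.014) and B at (0.638,−0.154), with tops at about 0.091–0.095. Moving to A.

Emit:
{"op": "move_arm", "data": {
  "deltas": [
    {"offset": [0, 0, 0], "turn": 6.5, "gripper": 1},
    {"offset": [26, -30, 0], "turn": 0, "gripper": 1},
    {"offset": [26, -30, 0], "turn": 0, "gripper": 1},
    {"offset": [26, -30, 0], "turn": 0, "gripper": 1},
    {"offset": [26, -30, 0], "turn": 0, "gripper": 1}
  ],
  "newtons": 40
}}

```text
time: 0.6
ee_pos: [0.2682, -0.3696, 0.231]
ee_rot: [[0.968, 0.25, -0.0], [0.25, -0.968, 0.001], [0.0, -0.001, -1.0]]
contact_force: [-0.7, 0.2, 0.2]
width: 0.0854
finger_force: 0.0
```

Emit:
{"op": "move_arm", "data": {
  "deltas": [
    {"offset": [26, -30, 0], "turn": 0, "gripper": 1},
    {"offset": [26, -30, 0], "turn": 0, "gripper": 1},
    {"offset": [26, -30, 0], "turn": 0, "gripper": 1},
    {"offset": [26, -30, 0], "turn": 0, "gripper": 1},
    {"offset": [26, -30, 0], "turn": 0, "gripper": 1}
  ]
}}

```text
time: 1.1
ee_pos: [0.3564, -0.1917, 0.2312]
ee_rot: [[0.968, 0.25, -0.0], [0.25, -0.968, 0.0], [-0.0, -0.0, -1.0]]
contact_force: [0.1, 0.7, -0.0]
width: 0.0852
finger_force: 0.0
```

Emit:
{"op": "move_arm", "data": {
  "deltas": [
    {"offset": [26, -30, 0], "turn": 0, "gripper": 1},
    {"offset": [26, -30, 0], "turn": 0, "gripper": 1},
    {"offset": [26, -30, 0], "turn": 0, "gripper": 1},
    {"offset": [26, -30, 0], "turn": 0, "gripper": 1},
    {"offset": [0, 0, 0], "turn": 0, "gripper": 1}
  ]
}}

```text
time: 1.6
ee_pos: [0.4275, -0.0477, 0.2311]
ee_rot: [[0.967, 0.256, -0.0], [0.256, -0.967, 0.001], [0.0, -0.001, -1.0]]
contact_force: [-0.3, -0.3, -0.2]
width: 0.0854
finger_force: 0.0
```

```bash
cat > to.py <<'E'
import sys
from h import *
s=bot.read_state(); g=np.array([float(a) for a in sys.argv[1:4]])
R=np.array(s["ee_rot"]); print("delta mm",(R.T@(g-s["ee_pos"])*1000).round(1),"pos",np.round(s["ee_pos"],4),"yang",np.degrees(np.arctan2(R[1,1],R[0,1])).round(2),"t",s["time"],"w",round(s["width"],4),np.round(s["contact_force"],1))
E
python3 to.py .455 .014 .12
```

```text
delta mm [ 42.3 -52.5 111.2] pos [ 0.4275 -0.0477  0.2311] yang -75.19 t 1.6 w 0.0854 [-0.3 -0.3 -0.2]
```

Emit:
{"op": "move_arm", "data": {
  "deltas": [
    {"offset": [21, -26, 0], "turn": 0, "gripper": 1},
    {"offset": [21, -26, 0], "turn": 0, "gripper": 1},
    {"offset": [0, 0, 40], "turn": 0, "gripper": 1},
    {"offset": [0, 0, 40], "turn": 0, "gripper": 1},
    {"offset": [0, 0, 0], "turn": 0, "gripper": 1}
  ]
}}

```text
time: 2.1
ee_pos: [0.4518, 0.0099, 0.1477]
ee_rot: [[0.968, 0.251, -0.009], [0.251, -0.968, 0.002], [-0.008, -0.004, -1.0]]
contact_force: [0.2, 0.2, 0.2]
width: 0.0853
finger_force: 0.0
```

```bash
python3 - <<'E'
import cv2
from h import *
S={n:bot.snapshot(n) for n in("top","side")}
for n in S: np.save(n+"1.npy",S[n],allow_pickle=True)
a=cv2.resize(S["side"]["pixels"][100:270,190:400,::-1],(660,534),interpolation=2)
cv2.imwrite("pics/s1.png",a)
E
python3 to.py .455 .014 .028
```

```text
delta mm [  1.7  -4.5 124. ] pos [0.4545 0.0092 0.152 ] yang -75.52 t 2.2 w 0.0854 [-0.7  0.1  0.6]
```

View pics/s1.png

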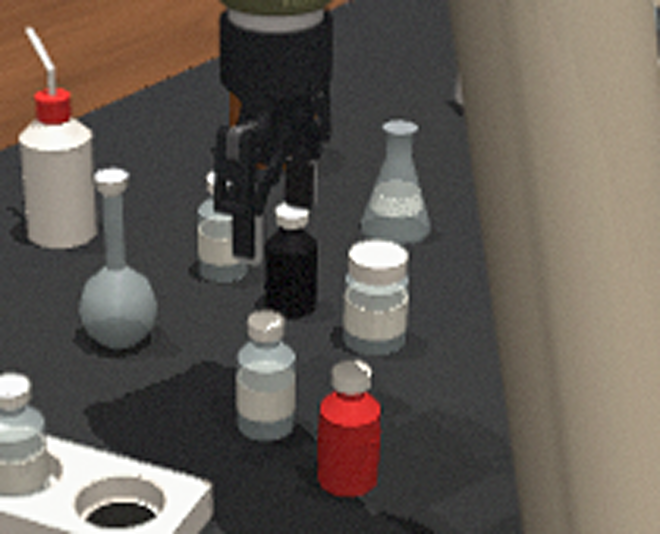

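The side crop shows the open fingers straight above bottle A, which stands at (265,375) in the crop. Red is at (349,430), clear of the closing line. Descending.

Emit:
{"op": "move_arm", "data": {
  "deltas": [
    {"offset": [2, -4, 0], "turn": 0, "gripper": 1},
    {"offset": [0, 0, 30], "turn": 0, "gripper": 1},
    {"offset": [0, 0, 30], "turn": 0, "gripper": 1},
    {"offset": [0, 0, 20], "turn": 0, "gripper": 1},
    {"offset": [0, 0, 0], "turn": 0, "gripper": 1}
  ]
}}

```text
time: 2.7
ee_pos: [0.4551, 0.0141, 0.071]
ee_rot: [[0.968, 0.25, -0.002], [0.25, -0.968, 0.0], [-0.001, -0.001, -1.0]]
contact_force: [0.1, -0.4, 1.0]
width: 0.0854
finger_force: 0.0
```

```bash
python3 to.py .455 .014 .028
```

```text
delta mm [-0.1  0.1 43. ] pos [0.4551 0.0141 0.071 ] yang -75.5 t 2.7 w 0.0854 [ 0.1 -0.4  1. ]
```

Emit:
{"op": "move_arm", "data": {
  "deltas": [
    {"offset": [0, 0, 22], "turn": 0, "gripper": 1},
    {"offset": [0, 0, 20], "turn": 0, "gripper": 1},
    {"offset": [0, 0, 0], "turn": 0, "gripper": 1},
    {"offset": [0, 0, 0], "turn": 0, "gripper": 0.7},
    {"offset": [0, 0, 0], "turn": 0, "gripper": 0.55}
  ]
}}

```text
time: 3.2
ee_pos: [0.4562, 0.0139, 0.0309]
ee_rot: [[0.968, 0.251, 0.003], [0.251, -0.968, -0.001], [0.003, 0.001, -1.0]]
contact_force: [0.3, -0.5, -0.1]
width: 0.0587
finger_force: 0.0
```

Emit:
{"op": "move_arm", "data": {
  "deltas": [
    {"offset": [0, 0, 0], "turn": 0, "gripper": 0.3},
    {"offset": [0, 0, 0], "turn": 0, "gripper": 0.3},
    {"offset": [0, 0, 0], "turn": 0, "gripper": 0.3},
    {"offset": [0, 0, 0], "turn": 0, "gripper": 0.3},
    {"offset": [0, 0, 0], "turn": 0, "gripper": 0.3}
  ]
}}

```text
time: 3.7
ee_pos: [0.4559, 0.014, 0.0306]
ee_rot: [[0.968, 0.251, 0.002], [0.251, -0.968, -0.001], [0.002, 0.001, -1.0]]
contact_force: [-2.3, 2.0, 7.7]
width: 0.0425
finger_force: 39.8
```

```bash
python3 to.py .4505 .1795 .20
```

```text
delta mm [  36.6 -161.4 -169.5] pos [0.4559 0.014  0.0306] yang -75.48 t 3.7 w 0.0425 [-2.3  2.   7.7]
```

Gripped: width is about 43 mm. Lift and carry to the near pocket.

Emit:
{"op": "move_arm", "data": {
  "deltas": [
    {"offset": [0, 0, -10], "turn": 0, "gripper": 0.3},
    {"offset": [0, 0, -25], "turn": 0, "gripper": 0.3},
    {"offset": [0, 0, -35], "turn": 0, "gripper": 0.3},
    {"offset": [0, 0, -30], "turn": 0, "gripper": 0.3},
    {"offset": [5, -20, 0], "turn": 0, "gripper": 0.3}
  ]
}}

```text
time: 4.2
ee_pos: [0.4571, 0.0335, 0.1336]
ee_rot: [[0.969, 0.249, 0.008], [0.249, -0.969, -0.002], [0.007, 0.004, -1.0]]
contact_force: [0.3, -0.3, -1.8]
width: 0.0431
finger_force: 41.3
```

Emit:
{"op": "move_arm", "data": {
  "deltas": [
    {"offset": [7, -30, 0], "turn": 0, "gripper": 0.3},
    {"offset": [7, -35, 0], "turn": 0, "gripper": 0.3},
    {"offset": [7, -35, 0], "turn": 0, "gripper": 0.3},
    {"offset": [7, -26, 0], "turn": 0, "gripper": 0.3},
    {"offset": [4, -15, 0], "turn": 0, "gripper": 0.3}
  ]
}}

```text
time: 4.7
ee_pos: [0.4502, 0.1811, 0.1302]
ee_rot: [[0.968, 0.252, 0.0], [0.252, -0.968, 0.0], [0.0, -0.0, -1.0]]
contact_force: [0.4, 0.0, -1.9]
width: 0.0429
finger_force: 41.3
```

```bash
python3 to.py .4505 .1795 .037
```

```text
delta mm [-0.2  1.7 93.2] pos [0.4502 0.1811 0.1302] yang -75.38 t 4.7 w 0.0429 [ 0.4  0.  -1.9]
```

Emit:
{"op": "move_arm", "data": {
  "deltas": [
    {"offset": [0, 1, 20], "turn": 0, "gripper": 0.3},
    {"offset": [0, 0, 25], "turn": 0, "gripper": 0.3},
    {"offset": [0, 0, 15], "turn": 0, "gripper": 0.3},
    {"offset": [0, 0, 0], "turn": 0, "gripper": 0.3},
    {"offset": [0, 0, 0], "turn": 0, "gripper": 0.3}
  ]
}}

```text
time: 5.2
ee_pos: [0.4512, 0.1783, 0.0702]
ee_rot: [[0.968, 0.251, 0.001], [0.251, -0.968, 0.0], [0.001, 0.0, -1.0]]
contact_force: [0.4, 0.3, -1.3]
width: 0.0428
finger_force: 41.2
```

```bash
python3 - <<'E'
from m import *
S["top"]=bot.snapshot("top");S["side"]=bot.snapshot("side")
a=cv2.resize(S["side"]["pixels"][150:300,120:310,::-1],(700,552),interpolation=2)
b=cv2.resize(S["top"]["pixels"][120:280,130:290,::-1],(552,552),interpolation=2)
c=np.hstack([a,b]);cv2.imwrite("pics/p1.png",cv2.resize(c,(800,353)))
E
python3 to.py .4505 .1795 .037
```

```text
delta mm [-0.8 -1.4 33.5] pos [0.4516 0.1783 0.0705] yang -75.49 t 5.3 w 0.0425 [ 0.7  0.5 -1.1]
```

View pics/p1.png

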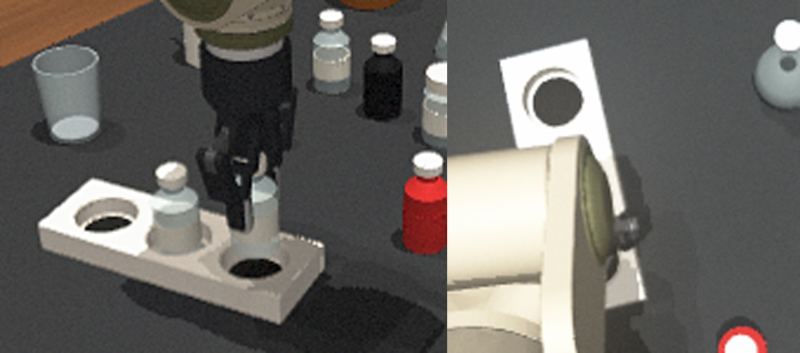

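The side view on the left shows bottle A held upright just above the near pocket, with its body at (258,215) and the pocket at (255,262). Lowering.

Emit:
{"op": "move_arm", "data": {
  "deltas": [
    {"offset": [-1, -1, 10], "turn": 0, "gripper": 0.3},
    {"offset": [0, 0, 10], "turn": 0, "gripper": 0.3},
    {"offset": [0, 0, 8], "turn": 0, "gripper": 0.3},
    {"offset": [0, 0, 3], "turn": 0, "gripper": 0.3},
    {"offset": [0, 0, 0], "turn": 0, "gripper": 0.3}
  ]
}}

```text
time: 5.8
ee_pos: [0.4495, 0.1789, 0.0377]
ee_rot: [[0.968, 0.251, -0.001], [0.251, -0.968, -0.0], [-0.001, -0.0, -1.0]]
contact_force: [0.6, -0.1, -0.7]
width: 0.0429
finger_force: 41.2
```

```bash
python3 to.py .4505 .1795 .037
```

```text
delta mm [ 1.1 -0.3  0.7] pos [0.4495 0.1789 0.0377] yang -75.49 t 5.8 w 0.0429 [ 0.6 -0.1 -0.7]
```

Emit:
{"op": "move_arm", "data": {
  "deltas": [
    {"offset": [0, 0, 1], "turn": 0, "gripper": 0.3},
    {"offset": [0, 0, 0], "turn": 0, "gripper": 0.3},
    {"offset": [0, 0, 0], "turn": 0, "gripper": 0.6},
    {"offset": [0, 0, 0], "turn": 0, "gripper": 0.75},
    {"offset": [0, 0, 0], "turn": 0, "gripper": 0.9}
  ]
}}

```text
time: 6.3
ee_pos: [0.4499, 0.179, 0.0375]
ee_rot: [[0.968, 0.251, 0.001], [0.251, -0.968, 0.0], [0.001, 0.0, -1.0]]
contact_force: [-0.1, 0.3, 0.6]
width: 0.0759
finger_force: 0.0
```

Emit:
{"op": "move_arm", "data": {
  "deltas": [
    {"offset": [0, 0, 0], "turn": 0, "gripper": 1},
    {"offset": [0, 0, -15], "turn": 0, "gripper": 1},
    {"offset": [0, 0, -35], "turn": 0, "gripper": 1},
    {"offset": [0, 0, -45], "turn": 0, "gripper": 1},
    {"offset": [0, 0, -45], "turn": 0, "gripper": 1}
  ]
}}

```text
time: 6.8
ee_pos: [0.4493, 0.1789, 0.1789]
ee_rot: [[0.968, 0.251, -0.001], [0.251, -0.968, -0.0], [-0.001, -0.0, -1.0]]
contact_force: [-0.2, -0.2, -0.4]
width: 0.0855
finger_force: 0.0
```

```bash
python3 to.py .638 -.154 .2
```

```text
delta mm [ 99.2 369.6 -21.2] pos [0.4493 0.1789 0.1789] yang -75.48 t 6.8 w 0.0855 [-0.2 -0.2 -0.4]
```

Emit:
{"op": "move_arm", "data": {
  "deltas": [
    {"offset": [0, 5, -45], "turn": 0, "gripper": 1},
    {"offset": [10, 36, -10], "turn": 0, "gripper": 1},
    {"offset": [10, 38, 0], "turn": 0, "gripper": 1},
    {"offset": [10, 38, 0], "turn": 0, "gripper": 1},
    {"offset": [10, 38, 0], "turn": 0, "gripper": 1}
  ]
}}

```text
time: 7.3
ee_pos: [0.5278, 0.0376, 0.2325]
ee_rot: [[0.968, 0.251, 0.0], [0.251, -0.968, 0.0], [0.0, 0.0, -1.0]]
contact_force: [-0.6, 0.7, -0.3]
width: 0.085
finger_force: 0.0
```

Emit:
{"op": "move_arm", "data": {
  "deltas": [
    {"offset": [10, 38, 0], "turn": 0, "gripper": 1},
    {"offset": [10, 38, 0], "turn": 0, "gripper": 1},
    {"offset": [10, 38, 0], "turn": 0, "gripper": 1},
    {"offset": [10, 38, 0], "turn": 0, "gripper": 1},
    {"offset": [10, 38, 0], "turn": 0, "gripper": 1}
  ]
}}

```text
time: 7.8
ee_pos: [0.6238, -0.1339, 0.2323]
ee_rot: [[0.968, 0.25, -0.0], [0.25, -0.968, 0.0], [-0.0, -0.0, -1.0]]
contact_force: [0.6, 0.1, 0.9]
width: 0.0852
finger_force: 0.0
```

Emit:
{"op": "move_arm", "data": {
  "deltas": [
    {"offset": [9, 25, 10], "turn": 0, "gripper": 1},
    {"offset": [0, 0, 40], "turn": 0, "gripper": 1},
    {"offset": [0, 0, 20], "turn": 0, "gripper": 1},
    {"offset": [0, 0, 0], "turn": 0, "gripper": 1},
    {"offset": [0, 0, 0], "turn": 0, "gripper": 1}
  ]
}}

```text
time: 8.3
ee_pos: [0.6386, -0.1544, 0.1632]
ee_rot: [[0.968, 0.251, 0.001], [0.251, -0.968, -0.0], [0.001, 0.0, -1.0]]
contact_force: [-0.2, -0.2, 0.9]
width: 0.0858
finger_force: 0.0
```

```bash
python3 to.py .638 -.154 .0306
python3 - <<'E'
from m import *
S["top"]=bot.snapshot("top");S["side"]=bot.snapshot("side")
a=cv2.resize(S["side"]["pixels"][60:300,120:400,::-1],(644,552),interpolation=2)
b=cv2.resize(S["top"]["pixels"][120:280,130:370,::-1],(828,552),interpolation=2)
c=np.hstack([a,b]);cv2.imwrite("pics/p2.png",cv2.resize(c,(800,300)))
E
```

```text
delta mm [ -0.6  -0.6 132.6] pos [ 0.6386 -0.1544  0.1632] yang -75.48 t 8.3 w 0.0858 [-0.2 -0.2  0.9]
```

View pics/p2.png

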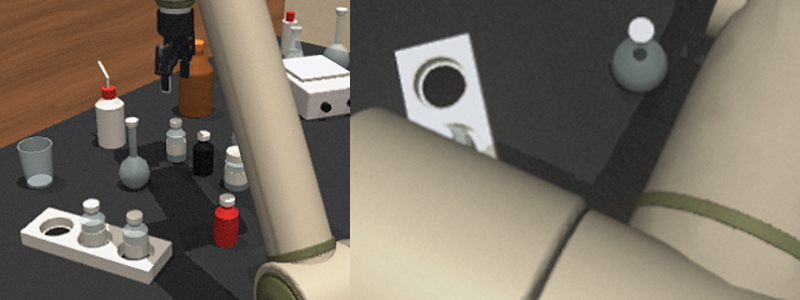

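Bottle A stands in the near pocket at (134,235) in the left view, C is still in the middle at (92,225), and the gripper is above B at (176,140). Descending on B.

Emit:
{"op": "move_arm", "data": {
  "deltas": [
    {"offset": [0, 0, 35], "turn": 0, "gripper": 1},
    {"offset": [0, 0, 35], "turn": 0, "gripper": 1},
    {"offset": [0, 0, 20], "turn": 0, "gripper": 1},
    {"offset": [0, 0, 0], "turn": 0, "gripper": 1},
    {"offset": [0, 0, 0], "turn": 0, "gripper": 1}
  ]
}}

```text
time: 8.9
ee_pos: [0.6392, -0.1546, 0.0741]
ee_rot: [[0.968, 0.251, 0.002], [0.251, -0.968, -0.001], [0.002, 0.002, -1.0]]
contact_force: [0.4, 0.6, 1.2]
width: 0.0856
finger_force: 0.0
```

Emit:
{"op": "move_arm", "data": {
  "deltas": [
    {"offset": [0, 0, 22], "turn": 0, "gripper": 1},
    {"offset": [0, 0, 20], "turn": 0, "gripper": 1},
    {"offset": [0, 0, 0], "turn": 0, "gripper": 1},
    {"offset": [0, 0, 0], "turn": 0, "gripper": 0.7},
    {"offset": [0, 0, 0], "turn": 0, "gripper": 0.55}
  ]
}}

```text
time: 9.4
ee_pos: [0.6393, -0.1548, 0.0325]
ee_rot: [[0.968, 0.251, 0.003], [0.251, -0.968, -0.001], [0.003, 0.002, -1.0]]
contact_force: [0.4, -0.1, 0.5]
width: 0.0591
finger_force: 0.0
```

Emit:
{"op": "move_arm", "data": {
  "deltas": [
    {"offset": [0, 0, 0], "turn": 0, "gripper": 0.3},
    {"offset": [0, 0, 0], "turn": 0, "gripper": 0.3},
    {"offset": [0, 0, 0], "turn": 0, "gripper": 0.3},
    {"offset": [0, 0, 0], "turn": 0, "gripper": 0.3},
    {"offset": [0, 0, 0], "turn": 0, "gripper": 0.3}
  ]
}}

```text
time: 9.9
ee_pos: [0.639, -0.1546, 0.0322]
ee_rot: [[0.968, 0.251, 0.002], [0.251, -0.968, -0.001], [0.002, 0.002, -1.0]]
contact_force: [-1.9, 1.3, 6.7]
width: 0.043
finger_force: 40.5
```

```bash
python3 to.py .609 .2205 .231
```

```text
delta mm [  65.4 -370.3 -199.3] pos [ 0.639  -0.1546  0.0322] yang -75.48 t 9.9 w 0.043 [-1.9  1.3  6.7]
```

Emit:
{"op": "move_arm", "data": {
  "deltas": [
    {"offset": [0, 0, -10], "turn": 0, "gripper": 0.3},
    {"offset": [0, 0, -25], "turn": 0, "gripper": 0.3},
    {"offset": [0, 0, -40], "turn": 0, "gripper": 0.3},
    {"offset": [0, 0, -45], "turn": 0, "gripper": 0.3},
    {"offset": [0, 0, -45], "turn": 0, "gripper": 0.3}
  ]
}}

```text
time: 10.4
ee_pos: [0.6379, -0.1542, 0.1979]
ee_rot: [[0.968, 0.251, 0.0], [0.251, -0.968, -0.0], [0.0, 0.0, -1.0]]
contact_force: [0.3, 0.7, -1.0]
width: 0.0429
finger_force: 41.0
```

Emit:
{"op": "move_arm", "data": {
  "deltas": [
    {"offset": [0, 0, -35], "turn": 0, "gripper": 0.3},
    {"offset": [0, 0, -10], "turn": 0, "gripper": 0.3},
    {"offset": [0, 0, 0], "turn": 0, "gripper": 0.3},
    {"offset": [0, 0, 0], "turn": 0, "gripper": 0.3},
    {"offset": [0, 0, 0], "turn": 0, "gripper": 0.3}
  ]
}}

```text
time: 10.9
ee_pos: [0.6378, -0.1542, 0.238]
ee_rot: [[0.968, 0.251, -0.004], [0.251, -0.968, 0.002], [-0.003, -0.003, -1.0]]
contact_force: [-1.0, -1.1, -1.3]
width: 0.043
finger_force: 41.0
```

```bash
python3 to.py .609 .2205 .231
python3 - <<'E'
from m import *
C=cloud(S["top"])
print(np.median(C[134:139,283:288].reshape(-1,3),0)); print(C[50:170,220:360,2].max())
E
```

```text
delta mm [  66.1 -369.9    7.8] pos [ 0.6378 -0.1542  0.238 ] yang -75.49 t 10.9 w 0.043 [-1.  -1.1 -1.3]
[ 0.63009696 -0.01024909  0.15063373]
0.9149350523514841
```

The flask neck is 0.15 m high and the carried bottle's underside is at about 0.205 m, so it is clear.

Emit:
{"op": "move_arm", "data": {
  "deltas": [
    {"offset": [4, -20, 0], "turn": 0, "gripper": 0.3},
    {"offset": [7, -35, 0], "turn": 0, "gripper": 0.3},
    {"offset": [7, -38, 0], "turn": 0, "gripper": 0.3},
    {"offset": [7, -38, 0], "turn": 0, "gripper": 0.3},
    {"offset": [7, -38, 0], "turn": 0, "gripper": 0.3}
  ]
}}

```text
time: 11.4
ee_pos: [0.6261, 0.0198, 0.2394]
ee_rot: [[0.968, 0.251, -0.002], [0.251, -0.968, 0.001], [-0.002, -0.001, -1.0]]
contact_force: [1.1, 0.3, -1.2]
width: 0.0427
finger_force: 41.0
```

Emit:
{"op": "move_arm", "data": {
  "deltas": [
    {"offset": [7, -38, 0], "turn": 0, "gripper": 0.3},
    {"offset": [7, -38, 0], "turn": 0, "gripper": 0.3},
    {"offset": [7, -38, 0], "turn": 0, "gripper": 0.3},
    {"offset": [7, -38, 0], "turn": 0, "gripper": 0.3},
    {"offset": [4, -30, 0], "turn": 0, "gripper": 0.3}
  ]
}}

```text
time: 11.9
ee_pos: [0.6111, 0.2046, 0.2393]
ee_rot: [[0.968, 0.252, -0.002], [0.252, -0.968, 0.0], [-0.002, -0.001, -1.0]]
contact_force: [0.2, -0.1, -1.0]
width: 0.043
finger_force: 41.0
```

Emit:
{"op": "move_arm", "data": {
  "deltas": [
    {"offset": [2, -19, 0], "turn": 0, "gripper": 0.3},
    {"offset": [0, 0, 30], "turn": 0, "gripper": 0.3},
    {"offset": [0, 0, 30], "turn": 0, "gripper": 0.3},
    {"offset": [0, 0, 0], "turn": 0, "gripper": 0.3},
    {"offset": [0, 0, 0], "turn": 0, "gripper": 0.3}
  ]
}}

```text
time: 12.4
ee_pos: [0.6092, 0.2208, 0.1805]
ee_rot: [[0.968, 0.251, -0.001], [0.251, -0.968, -0.0], [-0.001, -0.0, -1.0]]
contact_force: [0.3, -0.7, -1.0]
width: 0.043
finger_force: 41.2
```

```bash
python3 to.py .609 .2205 .0385
```

```text
delta mm [-1.00e-01  3.00e-01  1.42e+02] pos [0.6092 0.2208 0.1805] yang -75.46 t 12.4 w 0.043 [ 0.3 -0.7 -1. ]
```

Emit:
{"op": "move_arm", "data": {
  "deltas": [
    {"offset": [0, 0, 35], "turn": 0, "gripper": 0.3},
    {"offset": [0, 0, 40], "turn": 0, "gripper": 0.3},
    {"offset": [0, 0, 30], "turn": 0, "gripper": 0.3},
    {"offset": [0, 0, 0], "turn": 0, "gripper": 0.3},
    {"offset": [0, 0, 0], "turn": 0, "gripper": 0.3}
  ]
}}

```text
time: 12.9
ee_pos: [0.6106, 0.2206, 0.0775]
ee_rot: [[0.968, 0.251, 0.003], [0.251, -0.968, 0.001], [0.003, 0.0, -1.0]]
contact_force: [-0.2, 0.1, 0.3]
width: 0.0427
finger_force: 41.2
```

Emit:
{"op": "move_arm", "data": {
  "deltas": [
    {"offset": [0, 0, 10], "turn": 0, "gripper": 0.3},
    {"offset": [0, 0, 12], "turn": 0, "gripper": 0.3},
    {"offset": [0, 0, 10], "turn": 0, "gripper": 0.3},
    {"offset": [0, 0, 4], "turn": 0, "gripper": 0.3},
    {"offset": [0, 0, 0], "turn": 0, "gripper": 0.3}
  ]
}}

```text
time: 13.4
ee_pos: [0.6094, 0.2204, 0.039]
ee_rot: [[0.968, 0.251, -0.001], [0.251, -0.968, -0.0], [-0.001, -0.0, -1.0]]
contact_force: [-0.2, -0.0, -1.9]
width: 0.0428
finger_force: 41.2
```

```bash
python3 to.py .609 .2205 .0385
```

```text
delta mm [-0.4 -0.2  0.5] pos [0.6094 0.2204 0.039 ] yang -75.49 t 13.4 w 0.0428 [-0.2 -0.  -1.9]
```

Emit:
{"op": "move_arm", "data": {
  "deltas": [
    {"offset": [0, 0, 1], "turn": 0, "gripper": 0.3},
    {"offset": [0, 0, 0], "turn": 0, "gripper": 0.3},
    {"offset": [0, 0, 0], "turn": 0, "gripper": 0.6},
    {"offset": [0, 0, 0], "turn": 0, "gripper": 0.75},
    {"offset": [0, 0, 0], "turn": 0, "gripper": 0.9}
  ]
}}

```text
time: 13.9
ee_pos: [0.6096, 0.2204, 0.0385]
ee_rot: [[0.968, 0.251, 0.0], [0.251, -0.968, 0.0], [0.0, 0.0, -1.0]]
contact_force: [-0.3, -1.0, -0.1]
width: 0.0758
finger_force: 0.0
```

Emit:
{"op": "move_arm", "data": {
  "deltas": [
    {"offset": [0, 0, 0], "turn": 0, "gripper": 1},
    {"offset": [0, 0, -15], "turn": 0, "gripper": 1},
    {"offset": [0, 0, -35], "turn": 0, "gripper": 1},
    {"offset": [0, 0, -45], "turn": 0, "gripper": 1},
    {"offset": [0, 0, -45], "turn": 0, "gripper": 1}
  ]
}}

```text
time: 14.4
ee_pos: [0.6092, 0.2203, 0.1798]
ee_rot: [[0.968, 0.251, -0.001], [0.251, -0.968, -0.0], [-0.001, -0.0, -1.0]]
contact_force: [0.8, 0.3, -0.2]
width: 0.0858
finger_force: 0.0
```

Emit:
{"op": "move_arm", "data": {
  "deltas": [
    {"offset": [0, 0, -45], "turn": 0, "gripper": 1},
    {"offset": [-10, 35, 0], "turn": 0, "gripper": 1},
    {"offset": [-10, 38, 0], "turn": 0, "gripper": 1},
    {"offset": [-10, 38, 0], "turn": 0, "gripper": 1},
    {"offset": [-10, 38, 0], "turn": 0, "gripper": 1}
  ]
}}

```text
time: 14.9
ee_pos: [0.6078, 0.0647, 0.2235]
ee_rot: [[0.968, 0.251, 0.0], [0.251, -0.968, 0.0], [0.0, 0.0, -1.0]]
contact_force: [1.1, 0.6, 0.0]
width: 0.0852
finger_force: 0.0
```

Emit:
{"op": "move_arm", "data": {
  "deltas": [
    {"offset": [-10, 38, 0], "turn": 0, "gripper": 1},
    {"offset": [-10, 38, 0], "turn": 0, "gripper": 1},
    {"offset": [-10, 38, 0], "turn": 0, "gripper": 1},
    {"offset": [-10, 38, 0], "turn": 0, "gripper": 1},
    {"offset": [0, 0, 0], "turn": 0, "gripper": 1}
  ]
}}

```text
time: 15.4
ee_pos: [0.6073, -0.0955, 0.223]
ee_rot: [[0.969, 0.246, -0.0], [0.246, -0.969, -0.001], [-0.0, 0.001, -1.0]]
contact_force: [1.0, 0.5, -0.4]
width: 0.0853
finger_force: 0.0
```

```bash
python3 - <<'E'
from m import *
S["top"]=bot.snapshot("top");S["side"]=bot.snapshot("side")
a=cv2.resize(S["side"]["pixels"][150:300,120:310,::-1],(700,552),interpolation=2)
b=cv2.resize(S["top"]["pixels"][120:280,130:290,::-1],(552,552),interpolation=2)
c=np.hstack([a,b]);cv2.imwrite("pics/p3.png",cv2.resize(c,(800,353)))
E
python3 to.py .5 0 .2
```

```text
delta mm [ -81.1 -115.5   23.3] pos [ 0.6073 -0.0916  0.2232] yang -75.58 t 15.5 w 0.0856 [-0.1  1.1 -0.1]
```

View pics/p3.png

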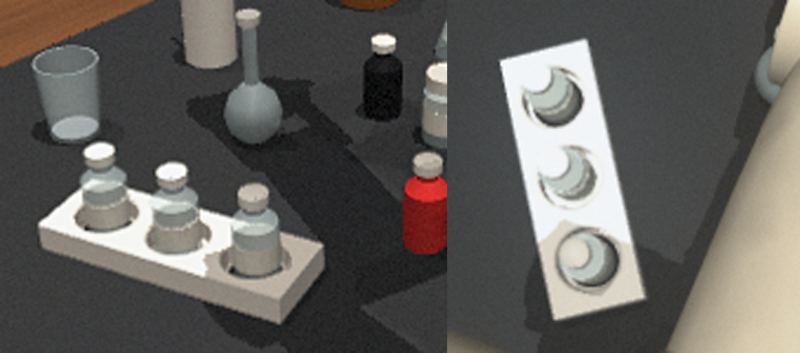

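All three bottles stand upright in their own pockets, at (103,185), (175,205) and (254,230) in the side view. The gripper is clear of everything, so I'm handing the job in.

```bash
python3 -c "
from bench import bot
print(bot.close_job())"
```

```text
the job is handed in; nothing more can be done
None
```

I put both loose sample bottles upright in the two empty carrier pockets and handed the job in at about 15.5 s; the last pictures show all three bottles standing in their own pockets and the gripper clear, but the hand-in returned no verdict.

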